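# Lock a bead frame behind the spring catch of the stringing jig

### The job

Lock the beech bead frame into the stringing jig: press the steel thumb plate of the spring catch right down with the fingertips and, keeping it down, push the frame along its channel past the catch until it is up against the end stop. Then let go so that the catch springs fully up inside the frame, and come clear. Do not lift or tip the frame, and leave the drill, cork block, jar and mallet where they are.

Things in the scene. Friction and masses are not known exactly. Their poses are not given: they have to be found in the camera images.
- jig: Fixed wooden jig 150 (x) x 285 mm, yaw varies. Origin: under side, centre line, bench height. Frame slides to its +y. In mm: base board y -150 to 135, 12 thick; two runners carry the frame (tops z = 34, inner faces x = -46, +46: a 92 wide well between); fences at x = -62, +62, tops z = 46; end stop face y = 120, top z = 56; the -y end is open.
- catch (a joint): Spring catch in the jig's well, one steel piece moving straight down: 0 = up (rest), 0.016 m = fully down; springs back; needs 3 N at first, 7 N fully down. A flat thumb plate, a strip under the frame and an upright tooth. At rest the tooth stands 12 mm above the runners and blocks the frame; pressed 13 mm or more it clears. Released under the frame's bar, it lifts the frame.
- plate_top (a point): Centre of the ribbed thumb plate's upper face, moves with the catch; in jig coordinates (0, -85, 32) mm at rest, z = 16 when fully down. The plate is flat, 70 mm wide (jig x -35 to 35), 120 mm long (jig y -145 to -25); the frame's tail lies over part of it, 2 mm above it.
- tooth_top (a point): Centre of the upper face of the catch's tooth, moves with the catch; in jig coordinates (0, 97, 46) mm at rest, z = 30 when fully down. The tooth is 40 mm wide (jig x) and 8 mm thick (jig y 93 to 101).
- stop (a point): Centre of the end stop's face, jig coordinates (0, 120, 43) mm.
- frame: Loose unstrung abacus frame of beech, open rectangle 120 (x) x 150 (y) x 18 mm of bars 16 mm wide, about 0.16 kg. Origin: middle of its under side, axes as the jig's. Rests on the runners (under side jig z = 34), 2 mm play each side, leading bar 2 to 25 mm short of the tooth. Locked, the leading bar stands between tooth and end stop (3 mm play).
- frame_nose (a point): Middle of the outer face of the frame's leading (+y) bar, 75 mm from the frame's origin, at half thickness.
- frame_tail (a point): Middle of the outer face of the frame's trailing (-y) bar, 75 mm from the frame's origin, at half thickness; part of the thumb plate lies open behind it.
- drill: Hand drill lying flat, red handles, 330 x 90 x 70 mm, off the jig's -y end; origin under its gear wheel. Leave alone.
- cork: Cork sanding block 60 x 100 x 32 mm beside the jig; origin at the centre of its under side. Leave alone.
- jar: Clear jar of orange beads, 72 mm across, 116 mm tall, beyond the jig's stop; origin at the centre of its under side. Leave alone.
- mallet: Pale wooden mallet lying beside the jig on its +x side; head 60 x 110 x 62 mm, handle 25 mm thick reaching 200 mm from the head's centre; origin under the head's centre. Leave alone.
Things that resemble listed ones, but are neither listed nor needed, are in the scene too. Of the things like the frame, leave any that is red; of the rest the smaller one is meant.

How it is judged:
By the outcome, as a careful person would: the job done as asked, in the order asked, and still so for the second after the job is handed in, with the robot touching nothing.
It also fails if it takes over 32 s, if anything falls off the work surface, if the arm or the gripper's body presses on something with over 40 N, if the wrist force passes 120 N, or if a joint passes its speed limit or range.

### The arm

A 6-joint arm with a two-finger parallel gripper is mounted at the origin on the work surface. World frame = base frame: x ahead of the robot, y to its left, z up, the work surface at z = 0. Lengths are in m, angles in rad, forces in N, time in s.
With the tool pointing down it reaches from about 0.25 to 0.725 m from the base axis. Payload 4 kg.
Tool frame: the origin (TCP) lies on the centre line of the jaws, within the pads' length; the fingertips stand tip_reach ahead of it and the grasp point (between the pads) lies 5 mm behind it (tip_reach is the distance from the TCP to the fingertips, in m); z points along the fingers, y is the direction in which the jaws open and shut (so a half turn about z gives the same grasp; the last joint's range is limited). The gripper opens to 85 mm and grips with 20 to 120 N. Pads are 22 mm wide; open, the fingers measure 114 mm over their backs; the gripper's body (76 mm by 85 mm) begins 54 mm behind the grasp point. The pads swing forward as they close: fully open they stand 13 mm farther back than shut.
Start: joints at [0, 0.241, 0.005, 1.335, 0, 1.571], TCP at [0.5, -0, 0.245] pointing down, gripper open.
Joint ranges: [-2.72, 2.72], [-1.05, 1.87], [-1.09, 1.28], [-1.99, 2.15], [-1.42, 1.44], [-3.14, 3.14]. Speed limits (rad/s): [2.79, 2.79, 3.14, 3.14, 3.14, 3.14].

### API

Orientations are given as a unit quaternion [x, y, z, w].
In Python, from workcell import * gives the robot as it stands.
- The arm moves only by the tool arm_command, never from a script. Its arguments are lists of equal length, an entry for each row: "translation": the shift along the tool's x, y, z in cm, a list of three; "turn": the turn about the tool's z in rad; "hand": the closure, from 0 (fully open) to 1 (shut). In form: {"translation": [[x, y, z], ...], "turn": [turn, ...], "hand": [hand, ...]}. A call has 1 to 5 rows; each row is the pose to reach, as a shift and turn from the pose commanded when the call began, along the tool's axes at that moment; what a row does not reach only later rows make up. A row lasts 1/12 s, in which the tool goes at most 41.7 mm and 7.16 degrees, less where a joint would pass 70% of its speed; a pose out of reach is approached as far as the arm can. A call with a gripper value outside its range is refused whole. The fingers move at their own pace and stop on an object; the grip force is fixed at half the most. Time passes only in rows, so rows that repeat a pose let the fingers close. It gives the time, the measured TCP pose, the force and the opening at its end, in the units of the state.
- get_obs(): the state, without advancing time (a new reading comes with each control period).
- camera(name): name is "scene" or "side" or "wrist"; returns (picture, depth): 480x640x3 uint8, red, green, blue; 480x640 float32, m along the optical axis (not along the pixel's ray), 0 where there is no reading.
- camera_info(name): a dict with "mtx" (3x3 intrinsics, pixels), "dist_coeffs" ([k1, k2, p1, p2, k3] as OpenCV has them; the pictures are not rectified), "world_to_cam" (4x4, takes a point from world to camera coordinates). Camera axes: x right, y down, z forward; pixel columns grow to the right and rows downward; lengths in m; the calibration is good to about 2 mm. A picture is of the moment at which its call begins: read the wrist's pose just before it. camera_info takes no time and is no camera call; for the wrist camera it gives the pose at the moment of the call.
- job_done(): hands the job in, once; it reports no verdict.
Trained networks look in the newest picture that a camera, given by its name, has taken for a name from the list of things; names that differ only in an ending like _2 or _b are one class to them, and where a whole thing is asked for, a point or a joint stands for the part that bears it (a point fixed in the world has none). Each returns a list of dicts, best first, with "conf" (0 to 1); they miss things now and then, are a little off and sometimes report something else, mostly with a low value. They report only what shows in the picture. A call takes as long as a camera call. They do not tell look-alikes from the thing itself.
- search_frame(camera, name): "location" ([row, column] in pixels, amid what is visible of it).
- spot_point(camera, name): "location" ([row, column] in pixels: a listed point, or the origin of a listed thing).
The state is a dict: "clock": time; "joint_pos": joint angles; "joint_vel": joint speeds; "tau": joint torques, N m; "eef_pos": TCP position; "tool_rot": TCP orientation; "ft_force": force on the tool from outside, world axes, zero at the start; "ft_torque": the same for the moment, N m; "grip_width": finger opening in m.
Only numpy, scipy, OpenCV 4.12 (cv2) and the standard library are available. Lean on these libraries where they do the work, as an engineer would, in place of code of your own. Each camera call takes 0.05 s, during which the arm holds its last target. There are 200 camera calls.

## Working session

There is one attempt and no reset: what is moved stays moved. The work goes in short steps, Python scripts to look and compute and a tool call to move; the robot and the scene stay as the last step left them, time stands still between calls to the robot, and variables do not carry over. Pictures are saved under pics/ and viewed, about 8 in all and at most 12, crops included, and the job is handed in when it is done.

Besides the shell and the picture viewer there is one more tool, called after ">>>" in YAML: its name, and indented under it one key for each argument. arm_command: Moves the arm, as the interface text tells. Its arguments: {"type":"object","properties":{"translation":{"type":"array","items":{"type":"array","items":{"type":"number"}}},"turn":{"type":"array","items":{"type":"number"}},"hand":{"type":"array","items":{"type":"number"}}},"required":["translation","turn","hand"]}

```bash
mkdir -p pics
cat > h.py <<'E'
from workcell import *
import numpy as np, cv2
def save(name,img): cv2.imwrite('pics/'+name,cv2.cvtColor(img,cv2.COLOR_RGB2BGR))
def ray(ci,r,c):
    p=cv2.undistortPoints(np.array([[[c,r]]],float),np.array(ci['mtx']),np.array(ci['dist_coeffs']))[0,0]
    T=np.linalg.inv(np.array(ci['world_to_cam'])); d=T[:3,:3]@np.array([p[0],p[1],1]); return T[:3,3],d
def onz(ci,r,c,z):
    o,d=ray(ci,r,c); return o+d*(z-o[2])/d[2]
def ondep(ci,r,c,D):
    o,d=ray(ci,r,c); return o+d*D
def proj(ci,P):
    T=np.array(ci['world_to_cam']); rv=cv2.Rodrigues(T[:3,:3])[0]
    return cv2.projectPoints(np.array(P,float).reshape(-1,1,3),rv,T[:3,3],np.array(ci['mtx']),np.array(ci['dist_coeffs']))[0][:,0]
E
python3 - <<'E'
from h import *
o=get_obs(); print({k:np.round(v,3) for k,v in o.items()})
print([ (k) for k in o])
for n in ['scene','side']:
    im,d=camera(n); save(n+'0.png',im); ci=camera_info(n)
    np.savez(n+'0.npz',im=im,d=d)
    for t in ['jig','frame','plate_top','tooth_top','stop','frame_nose','frame_tail']:
        for q in spot_point(n,t)[:4]:
            r,c=q['location']; D=d[int(r),int(c)]
            print(n,t,round(q['conf'],2),np.round([r,c]),np.round(ondep(ci,r,c,D),3) if D>0 else None)
E
```

```text
{'clock': np.float64(0.0), 'joint_pos': array([ 0.   ,  0.241,  0.004,  1.335, -0.   ,  1.571]), 'joint_vel': array([ 0.   ,  0.001,  0.001, -0.001, -0.001, -0.001]), 'tau': array([ 1.0000e-03, -3.7232e+01,  2.5241e+01,  1.7000e-02,  0.0000e+00,
        0.0000e+00]), 'eef_pos': array([0.499, 0.   , 0.244]), 'tool_rot': array([ 0.707,  0.707, -0.001, -0.001]), 'ft_force': array([-0.33 , -0.081,  0.017]), 'ft_torque': array([-0.072,  0.014,  0.004]), 'grip_width': np.float64(0.086)}
['clock', 'joint_pos', 'joint_vel', 'tau', 'eef_pos', 'tool_rot', 'ft_force', 'ft_torque', 'grip_width']
scene jig 0.74 [325. 387.] [ 0.715 -0.005  0.061]
scene jig 0.59 [260. 338.] [0.554 0.065 0.032]
scene frame 0.94 [182. 499.] [ 0.704  0.472 -0.006]
scene frame 0.47 [219. 357.] [0.516 0.184 0.007]
scene plate_top 0.65 [282. 312.] [ 0.543 -0.003  0.027]
scene tooth_top 0.83 [214. 365.] [0.535 0.183 0.039]
scene stop 0.75 [186. 376.] [0.515 0.251 0.048]
scene stop 0.66 [207. 369.] [0.528 0.206 0.034]
scene frame_nose 0.97 [223. 357.] [0.538 0.151 0.049]
scene frame_nose 0.67 [130. 315.] [0.292 0.327 0.016
[... 269 characters left out ...]
[240. 319.] [0.489 0.2   0.047]
side frame 0.78 [246. 241.] [ 0.28   0.271 -0.002]
side frame 0.65 [268. 346.] [0.548 0.093 0.029]
side frame 0.56 [207. 388.] [ 0.711  0.467 -0.005]
side plate_top 0.77 [287. 348.] [0.546 0.007 0.033]
side tooth_top 0.63 [240. 336.] [0.534 0.205 0.043]
side stop 0.69 [281. 340.] [0.526 0.005 0.05 ]
side stop 0.31 [269. 341.] [0.537 0.088 0.03 ]
side frame_nose 0.87 [232. 246.] [0.294 0.313 0.015]
side frame_nose 0.79 [251. 336.] [0.529 0.144 0.049]
side frame_nose 0.55 [203. 418.] [0.794 0.442 0.02 ]
side frame_tail 0.96 [205. 351.] [ 0.549 -0.012  0.256]
side frame_tail 0.95 [286. 344.] [0.537 0.005 0.036]
side frame_tail 0.87 [260. 233.] [0.265 0.179 0.012]
```

View pics/scene0.png

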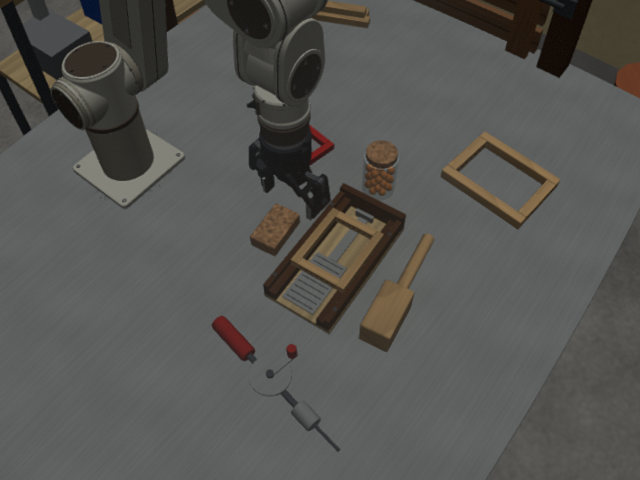

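View pics/side0.png

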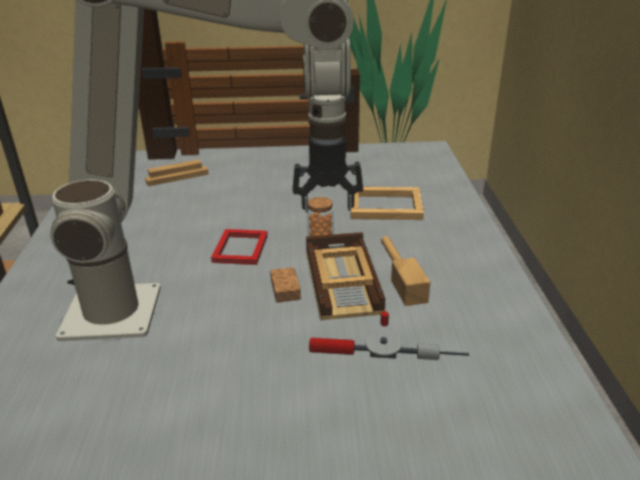

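Frame-like things: a red frame (scene px 320,147), a large loose beech frame (500,178) and a small beech frame in the jig (340,248). The last is the one meant. Next I measure the jig's pose and look at it closely with the wrist camera.

Run:
```python
from h import *
import workcell; print([k for k in dir(workcell) if not k.startswith('_')], getattr(workcell,'tip_reach',None))
def cloud(n,im,d,ci):
    r,c=np.nonzero(d>0); uv=cv2.undistortPoints(np.stack([c,r],1).astype(float)[:,None],np.array(ci['mtx']),np.array(ci['dist_coeffs']))[:,0]
    D=d[r,c].astype(float); T=np.linalg.inv(np.array(ci['world_to_cam']))
    return (T[:3,:3]@np.stack([uv[:,0]*D,uv[:,1]*D,D])).T+T[:3,3], im[r,c].astype(int)
im,d=camera('wrist'); ci=camera_info('wrist'); save('wrist0.png',im); np.savez('wrist0.npz',im=im,d=d)
for t in ['frame','plate_top','tooth_top','stop','frame_nose','frame_tail']:
    for q in spot_point('wrist',t)[:3]:
        r,c=q['location']; D=d[int(r),int(c)]
        print('wrist',t,round(q['conf'],2),np.round([r,c]),np.round(ondep(ci,r,c,D),3) if D>0 else None)
for n in ['scene','side','wrist']:
    z=np.load(n+'0.npz'); P,C=cloud(n,z['im'],z['d'],camera_info(n))
    m=(abs(P[:,0]-.53)<.13)&(abs(P[:,1]-.09)<.2)&(P[:,2]>.038)&(P[:,2]<.062)
    m&=(C[:,0]<110)&(C[:,0]>C[:,2]+12)
    k=P[m][:,:2]; 
    if len(k)<20: print(n,len(k)); continue
    print(n,len(k),cv2.minAreaRect((k*1000).astype(np.float32)),np.percentile(P[m][:,2],[5,50,95]))
```

```text
['Unreachable', 'camera', 'camera_info', 'get_obs', 'job_done', 'search_frame', 'spot_point', 'tip_reach'] 0.014
wrist plate_top 0.9 [207. 361.] [0.541 0.01  0.052]
wrist stop 0.21 [112. 357.] [0.537 0.087 0.033]
wrist frame_nose 0.61 [ 15. 353.] [0.53  0.156 0.052]
wrist frame_nose 0.57 [207. 362.] [0.541 0.01  0.053]
wrist frame_nose 0.57 [378. 405.] [ 0.592 -0.167  0.036]
wrist frame_tail 0.64 [208. 363.] [0.542 0.009 0.053]
scene 2734 ((564.9329223632812, 111.1800308227539), (201.97897338867188, 350.37762451171875), 3.8172128200531006) [0.03959033 0.04438387 0.05499653]
side 1345 ((559.228271484375, 105.38191986083984), (193.33497619628906, 345.033203125), 4.412384986877441) [0.03901464 0.04461315 0.05515445]
wrist 9986 ((564.0504760742188, 57.259124755859375), (194.0815887451172, 236.13204956054688), 4.214304447174072) [0.04137985 0.04647228 0.04939486]
```

View pics/wrist0.png

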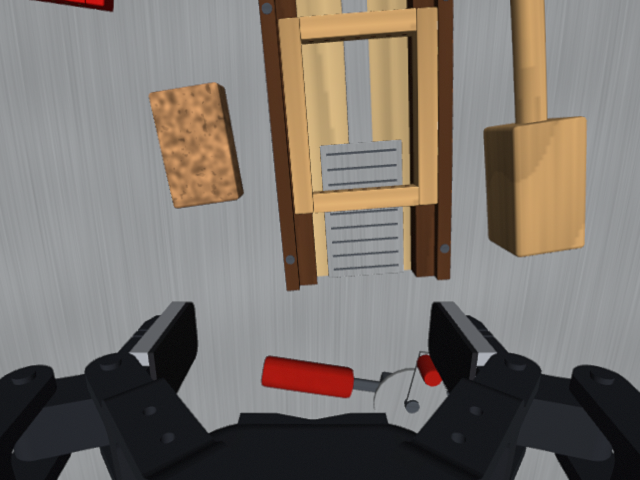

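The wrist picture shows the small beech frame in the jig. Its tail bar is at about (365,200), the ribbed plate lies open behind it at (368,240), and the fence ends are at (290,290) and (450,279). I take the pose from these corners.

Run:
```python
from h import *
ci=camera_info('wrist')
f=lambda c,r,z: np.round(onz(ci,r,c,z)*1000,1)[:2]
L=[f(261,12,46e-3),f(288,288,46e-3)]; R=[f(453,12,46e-3),f(450,278,46e-3)]
print('fences',L,R)
for a in(L,R): v=a[0]-a[1]; print(np.degrees(np.arctan2(-v[0],v[1])))
print('frame BL,BR,TL,TR',f(295,213,52e-3),f(437,205,52e-3),f(278,20,52e-3),f(438,8,52e-3))
print('plate far L,R, near L,R',f(321,145,.032),f(402,140,.032),f(331,277,.032),f(403,271,.032))
# mask-based
z=np.load('wrist0.npz'); im,d=z['im'],z['d']
def line(cols,side):
    pts=[]
    for r in range(10,270,6):
        g=im[r,cols[0]:cols[1]].astype(int); k=np.nonzero((g[:,0]>g[:,2]+15))[0]
        if len(k): pts.append(onz(ci,r,cols[0]+(k[0] if side==0 else k[-1]+1),.046)[:2]*1000)
    p=np.array(pts,np.float32); vx,vy,x0,y0=cv2.fitLine(p,cv2.DIST_HUBER,0,.01,.01).ravel()
    x_at=lambda y:x0+vx/vy*(y-y0)
    print('line',np.degrees(np.arctan2(-vx/vy,1)),x_at(0),x_at(100))
line((245,300),0); line((430,480),1)
```

```text
fences [array([460.7, 159.2]), array([477.7, -65.2])] [array([607.4, 160. ]), array([623.4, -56. ])]
4.332313983188516
4.23639479905884
frame BL,BR,TL,TR [485.1   4.5] [604.1  11.3] [474.  151.9] [593.9 160.9]
plate far L,R, near L,R [507.1  59.6] [576.2  63.9] [517.  -59.9] [583.9 -54.2]
line 4.2545357 471.5841 464.14487
line 4.3753066 619.6715 612.02026
```

>>> arm_command:
  translation:
    - [-0.3,1.2,2.5]
    - [-0.6,2.4,5]
    - [-0.9,3.6,8]
    - [-1.2,4.8,11]
    - [-1.2,4.8,14]
  turn: [-0.03,-0.075,-0.075,-0.075,-0.075]
  hand: [1,1,1,1,1]

```text
clock: 1.57
eef_pos: [0.5505, -0.0125, 0.1043]
tool_rot: [0.68, 0.733, 0.001, 0.001]
ft_force: [0.5, 0.1, -0.3]
grip_width: 0.0256
```

Run:
```python
from h import *
from scipy.spatial.transform import Rotation as R
im,d=camera('wrist'); save('wrist1.png',im)
o=get_obs(); print(o['clock'],o['eef_pos'],o['ft_force'],o['grip_width'],R.from_quat(o['tool_rot']).as_matrix().round(3))
```

```text
1.6167 [ 0.54495167 -0.01216493  0.0977083 ] [-2.89523769 -0.73851922 -3.57121328] 0.01743098641608214 [[-0.075  0.997 -0.009]
 [ 0.997  0.075  0.   ]
 [ 0.001 -0.009 -1.   ]]
```

View pics/wrist1.png

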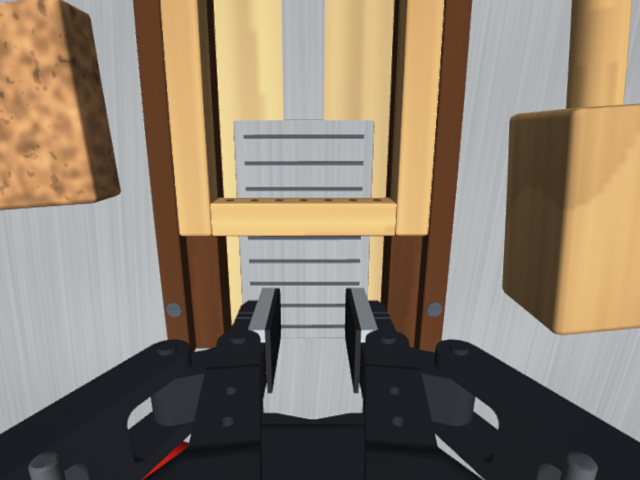

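>>> arm_command:
  translation:
    - [0,0,1]
    - [0,0,2]
    - [0,0,3]
    - [0,0,4]
    - [0,0,4.5]
  turn: [0,0,0,0,0]
  hand: [1,1,1,1,1]

```text
clock: 2.03
eef_pos: [0.548, -0.0119, 0.06]
tool_rot: [0.68, 0.733, 0.0, 0.0]
ft_force: [-0.5, 0.5, -1.5]
grip_width: -0.0001
```

>>> arm_command:
  translation:
    - [0,0,0.4]
    - [0,0,0.8]
    - [0,0,1.0]
    - [0,0,1.0]
  turn: [0,0,0,0]
  hand: [1,1,1,1]

```text
clock: 2.37
eef_pos: [0.5479, -0.012, 0.0501]
tool_rot: [0.68, 0.733, -0.0, -0.0]
ft_force: [-0.6, 0.4, 0.1]
grip_width: 0.0003
```

>>> arm_command:
  translation:
    - [0,0,0.4]
    - [0,0,0.8]
    - [0,0,1.2]
    - [0,0,1.6]
    - [0,0,1.6]
  turn: [0,0,0,0,0]
  hand: [1,1,1,1,1]

```text
clock: 2.78
eef_pos: [0.5489, -0.0121, 0.0344]
tool_rot: [0.68, 0.733, 0.001, 0.001]
ft_force: [0.5, -0.3, 5.3]
grip_width: -0.0001
```

>>> arm_command:
  translation:
    - [0,0,0.2]
    - [0,0,0.4]
    - [0,0,0.45]
    - [0,0,0.45]
  turn: [0,0,0,0]
  hand: [1,1,1,1]

```text
clock: 3.12
eef_pos: [0.5489, -0.012, 0.0306]
tool_rot: [0.68, 0.733, 0.001, 0.001]
ft_force: [-0.7, -0.9, 6.3]
grip_width: -0.0001
```

>>> arm_command:
  translation:
    - [0,0,0.1]
    - [0,0,0.15]
    - [0,0,0.15]
  turn: [0,0,0]
  hand: [1,1,1]

```text
clock: 3.37
eef_pos: [0.5489, -0.0121, 0.0299]
tool_rot: [0.68, 0.733, 0.001, 0.001]
ft_force: [-2.2, 0.2, 11.0]
grip_width: -0.0002
```

Run:
```python
from h import *
o=get_obs(); print(o['clock'],o['eef_pos'],o['ft_force'])
im,d=camera('wrist'); save('wrist2.png',im)
```

```text
3.3667 [ 0.54894374 -0.01205241  0.02994942] [-2.15893096  0.22484502 11.03161048]
```

View pics/wrist2.png

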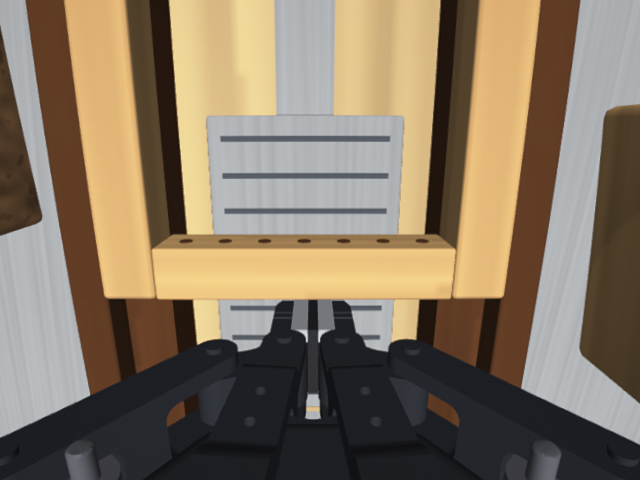

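The catch is bottomed: the TCP is at 0.030 as predicted and the force rose to 11 N. The tips are centred behind the tail bar at (312,310). Now I push along tool x.

>>> arm_command:
  translation:
    - [0.4,0,0]
    - [0.8,0,0]
    - [1.2,0,0]
    - [1.6,0,0]
    - [2.0,0,0]
  turn: [0,0,0,0,0]
  hand: [1,1,1,1,1]

```text
clock: 3.83
eef_pos: [0.5485, 0.005, 0.03]
tool_rot: [0.681, 0.732, -0.001, 0.004]
ft_force: [0.8, -7.9, 9.0]
grip_width: 0.0001
```

>>> arm_command:
  translation:
    - [0.4,0,0]
    - [0.8,0,0]
    - [1.2,0,0]
    - [1.6,0,0]
    - [1.6,0,0]
  turn: [0,0,0,0,0]
  hand: [1,1,1,1,1]

```text
clock: 4.25
eef_pos: [0.5473, 0.0217, 0.03]
tool_rot: [0.681, 0.733, -0.0, 0.004]
ft_force: [1.3, -6.2, 8.7]
grip_width: 0.0003
```

Run:
```python
from h import *
o=get_obs(); print(o['clock'],o['eef_pos'],o['ft_force'])
im,d=camera('wrist'); save('wrist3.png',im)
```

```text
4.25 [0.5473484  0.02172241 0.03003073] [ 1.29563014 -6.20657918  8.71478323]
```

View pics/wrist3.png

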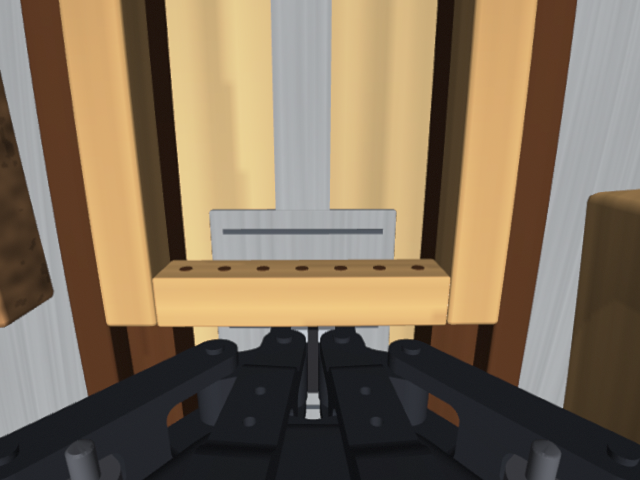

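>>> arm_command:
  translation:
    - [0.4,0,0]
    - [0.8,0,0]
    - [1.2,0,0]
    - [1.6,0,0]
    - [1.8,0,0]
  turn: [0,0,0,0,0]
  hand: [1,1,1,1,1]

```text
clock: 4.72
eef_pos: [0.5461, 0.0392, 0.0301]
tool_rot: [0.681, 0.732, -0.001, 0.004]
ft_force: [1.2, -8.3, 10.0]
grip_width: -0.0001
```

>>> arm_command:
  translation:
    - [0.15,0,0]
    - [0.3,0,0]
    - [0.4,0,0]
  turn: [0,0,0]
  hand: [1,1,1]

```text
clock: 4.97
eef_pos: [0.5458, 0.0429, 0.03]
tool_rot: [0.681, 0.732, -0.001, 0.004]
ft_force: [1.0, -8.3, 9.8]
grip_width: -0.0
```

>>> arm_command:
  translation:
    - [0.1,0,0]
    - [0.2,0,0]
    - [0.2,0,0]
  turn: [0,0,0]
  hand: [1,1,1]

```text
clock: 5.22
eef_pos: [0.5456, 0.045, 0.0301]
tool_rot: [0.681, 0.732, -0.001, 0.004]
ft_force: [0.7, -7.9, 9.7]
grip_width: 0.0
```

>>> arm_command:
  translation:
    - [0.1,0,0]
    - [0.2,0,0]
    - [0.2,0,0]
  turn: [0,0,0]
  hand: [1,1,1]

```text
clock: 5.47
eef_pos: [0.5455, 0.0455, 0.0301]
tool_rot: [0.681, 0.732, -0.002, 0.005]
ft_force: [1.7, -12.7, 9.8]
grip_width: -0.0001
```

Run:
```python
from h import *
o=get_obs(); print(o['clock'],o['eef_pos'],o['ft_force'])
im,d=camera('scene'); im2,d2=camera('wrist')
save('mix4.png',np.vstack([cv2.resize(im[170:330,260:420],(560,330),interpolation=3)[:300],cv2.resize(im2,None,fx=.5,fy=.5)[:, :].repeat(1,0) if 0 else cv2.resize(im2,(560,300))]))
```

```text
5.4667 [0.54552743 0.04554034 0.0300677 ] [  1.69805138 -12.67415083   9.8020744 ]
```

View pics/mix4.png

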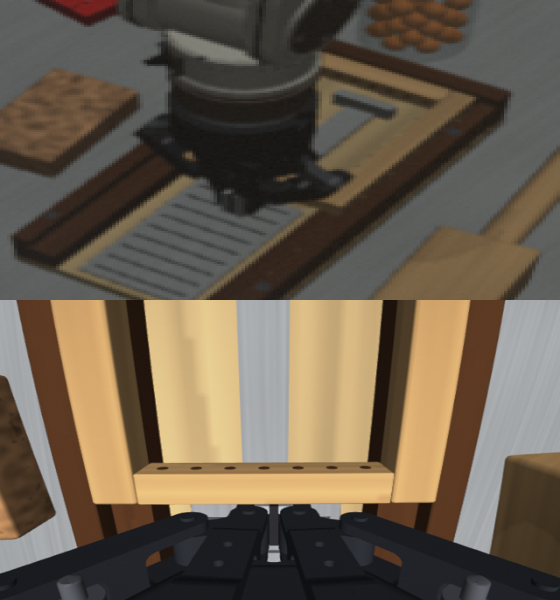

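The force rises with no further motion, so the nose is at the stop. The tooth shows inside the frame at (362,103) in the upper crop. One more small push to confirm, then I back off with the plate still held down.

>>> arm_command:
  translation:
    - [0.1,0,0]
    - [0.15,0,0]
    - [0.15,0,0]
  turn: [0,0,0]
  hand: [1,1,1]

```text
clock: 5.82
eef_pos: [0.5455, 0.0456, 0.0301]
tool_rot: [0.682, 0.732, -0.003, 0.006]
ft_force: [1.8, -16.6, 10.0]
grip_width: -0.0001
```

>>> arm_command:
  translation:
    - [-0.15,0,0]
    - [-0.4,0,0]
    - [-0.7,0,0]
    - [-1.0,0,0]
    - [-1.0,0,0]
  turn: [0,0,0,0,0]
  hand: [1,1,1,1,1]

```text
clock: 6.23
eef_pos: [0.5458, 0.0431, 0.03]
tool_rot: [0.68, 0.733, 0.003, -0.0]
ft_force: [0.2, 5.8, 9.4]
grip_width: 0.0
```

>>> arm_command:
  translation:
    - [-0.3,0,0]
    - [-0.6,0,0]
    - [-0.6,0,0]
  turn: [0,0,0]
  hand: [1,1,1]

```text
clock: 6.48
eef_pos: [0.5461, 0.0377, 0.03]
tool_rot: [0.68, 0.734, 0.003, -0.0]
ft_force: [0.1, 6.4, 9.5]
grip_width: 0.0001
```

Run:
```python
from h import *
o=get_obs(); print(o['clock'],o['eef_pos'],o['ft_force'])
im,d=camera('scene'); im2,d2=camera('wrist')
save('mix5.png',np.vstack([cv2.resize(im[170:270,300:420],(560,300),interpolation=3),cv2.resize(im2,(560,300))]))
```

```text
6.4833 [0.54613735 0.03767621 0.03001212] [0.11233249 6.41859987 9.52874952]
```

View pics/mix5.png

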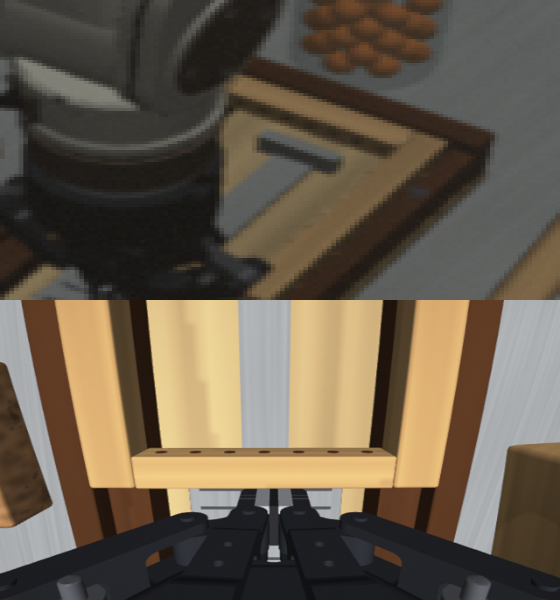

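The tips are clear of the tail and the frame is still against the stop. The tooth is in the opening at (300,150) of the crop. Now I release slowly straight up.

>>> arm_command:
  translation:
    - [0,0,-0.3]
    - [0,0,-0.7]
    - [0,0,-1.1]
    - [0,0,-1.6]
    - [0,0,-2.2]
  turn: [0,0,0,0,0]
  hand: [1,1,1,1,1]

```text
clock: 7.0
eef_pos: [0.5441, 0.0352, 0.0504]
tool_rot: [0.68, 0.733, -0.001, -0.0]
ft_force: [-0.0, -1.3, 0.8]
grip_width: 0.0005
```

>>> arm_command:
  translation:
    - [-0.5,0,-1]
    - [-1,0,-3]
    - [-1.5,0,-6]
    - [-2,0,-9]
    - [-2.5,0,-12]
  turn: [0,0,0,0,0]
  hand: [1,1,1,1,1]

```text
clock: 7.42
eef_pos: [0.5449, 0.0092, 0.1711]
tool_rot: [0.68, 0.733, -0.001, -0.001]
ft_force: [0.2, -0.4, 0.4]
grip_width: -0.0001
```

>>> arm_command:
  translation:
    - [-2,0,-2]
    - [-4,0,-4]
    - [-6,0,-4]
    - [-6,0,-4]
  turn: [0,0,0,0]
  hand: [1,1,1,1]

```text
clock: 7.75
eef_pos: [0.5511, -0.0533, 0.212]
tool_rot: [0.682, 0.732, -0.0, 0.002]
ft_force: [-0.4, -0.3, -0.8]
grip_width: 0.0002
```

Run:
```python
from h import *
o=get_obs(); print(o['clock'],o['eef_pos'],o['ft_force'])
im2,d2=camera('wrist'); ci=camera_info('wrist'); save('wrist6.png',im2)
for n in ['wrist','scene']:
    if n=='scene': im,d=camera('scene')
    else: d=d2
    ci=camera_info(n)
    for t in ['plate_top','tooth_top','frame_nose','frame_tail','stop']:
        for q in spot_point(n,t)[:2]:
            r,c=q['location']; print(n,t,round(q['conf'],2),np.round([r,c]),np.round(ondep(ci,r,c,d[int(r),int(c)]),3))
```

```text
7.75 [ 0.55113334 -0.05332035  0.21202386] [-0.38228657 -0.34024047 -0.81459504]
wrist plate_top 0.69 [148. 309.] [0.543 0.006 0.032]
wrist frame_tail 0.76 [ 73. 307.] [0.538 0.059 0.039]
scene plate_top 0.67 [281. 316.] [0.546 0.005 0.026]
scene tooth_top 0.83 [214. 367.] [0.539 0.183 0.043]
scene frame_nose 0.74 [131. 316.] [ 0.594 -0.046  0.502]
scene frame_nose 0.63 [205. 372.] [0.537 0.205 0.05 ]
scene frame_tail 0.83 [258. 331.] [0.546 0.054 0.047]
scene frame_tail 0.8 [165. 267.] [ 0.541 -0.083  0.436]
scene stop 0.83 [206. 372.] [0.536 0.203 0.049]
scene stop 0.31 [232. 277.] [ 0.528 -0.064  0.251]
```

View pics/wrist6.png

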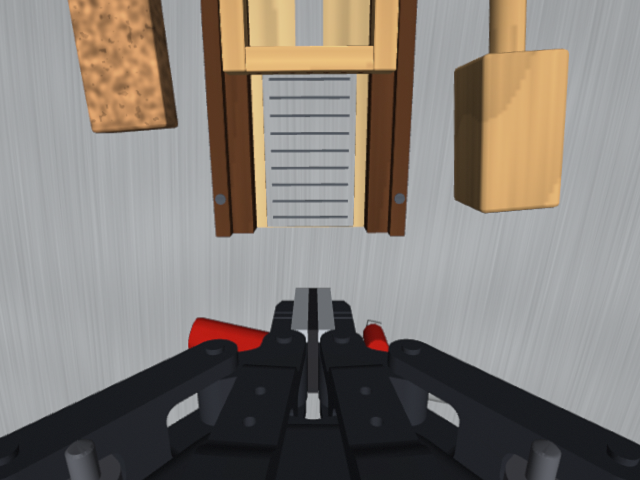

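Run:
```python
from h import *
im,d=camera('scene'); ci=camera_info('scene'); im2,d2=camera('side')
save('end.png',np.vstack([cv2.resize(im[175:335,255:420],(640,400),interpolation=3)[:400],cv2.resize(im2[190:330,260:440],(640,200),interpolation=3)]))
a=np.radians(4.3); u=np.array([-np.sin(a),np.cos(a)]); v=np.array([np.cos(a),np.sin(a)]); o0=np.array([.546,.0023])+.085*u
for nm,D,c in (('scene',d,ci),('side',d2,camera_info('side'))):
  for lab,x,y,z in [('tail bar',0,-.024,.052),('lead bar',0,.109,.052),('tooth',0,.097,.046),('barL',-.052,.04,.052),('barR',.052,.04,.052),('plate',0,-.1,.032)]:
    p=o0+u*y+v*x; px=proj(c,[[*p,z]])[0]; q=ondep(c,px[1],px[0],D[int(round(px[1])),int(round(px[0]))])
    print(nm,lab,px.round(),'z measured',q[2].round(4),'expected',z)
```

```text
scene tail bar [332. 252.] z measured 0.048 expected 0.052
scene lead bar [368. 206.] z measured 0.0477 expected 0.052
scene tooth [365. 212.] z measured 0.0436 expected 0.046
scene barL [328. 217.] z measured 0.05 expected 0.052
scene barR [372. 241.] z measured 0.0502 expected 0.052
scene plate [310. 286.] z measured 0.0293 expected 0.032
side tail bar [344. 267.] z measured 0.0511 expected 0.052
side lead bar [336. 239.] z measured 0.0504 expected 0.052
side tooth [336. 243.] z measured 0.0443 expected 0.046
side barL [319. 255.] z measured 0.0528 expected 0.052
side barR [361. 251.] z measured 0.0526 expected 0.052
side plate [349. 292.] z measured 0.0307 expected 0.032
```

View pics/end.png

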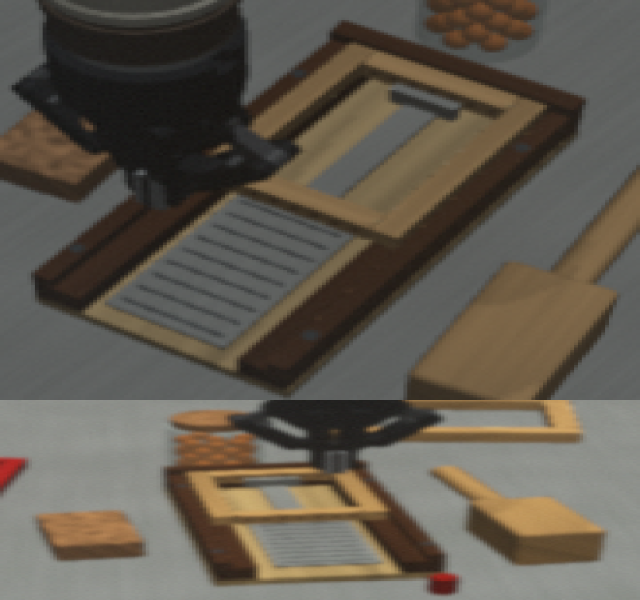

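The tooth stands up just inside the leading bar, at (425,98). The frame lies flat against the stop, and the catch is at its rest height. The cork, mallet and jar look undisturbed.

```bash
python3 -c "
from workcell import *
job_done()"
```

```text
the job is handed in; nothing more can be done
```

The small beech frame is locked in the jig, and I handed the job in at about 8 s on the robot's clock.

- **Pressing:** I pressed the thumb plate to its bottom stop with the closed fingertips. The tip height was 16 mm, as predicted, at about 10 N.
- **Pushing:** I kept the plate down and pushed the frame's tail about 48 mm until the force rose to about 17 N with no further motion. That put it at the end stop.
- **Releasing:** I backed off with the plate still down, raised the fingers straight up and moved clear.

**Last checks:**
- **Catch:** it is back up, with the tooth standing inside the leading bar. Measured heights were about 44 mm for the tooth (46 expected) and 29–32 mm for the plate (32 expected).
- **Frame:** it lies flat and up against the stop.
- **Tool force:** it is about zero.
- **Other things:** the cork, jar and mallet look undisturbed. I saw only parts of the drill in the last pictures, but nothing I did went near it.

**Disagreements:** the scene camera read heights 2–4 mm low on every part, mostly a steady offset. The side camera agreed to within 2 mm. No check failed.

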